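# Present a plug-in module to the magnifier

## Task

The module rack stands on a freely turning turntable: draw the module with the round connector on its panel out of its slot by its handle, then turn it so that its component side looks squarely into the magnifier lamp, centred on the lens and about 20 cm away from it. I am looking through the lens from across the bench, so keep holding it still there: you finish with the module still in your grip. Do not knock the magnifier, leave the other two modules in their slots and do not disturb the other things on the bench.

Things in the scene. Friction and masses are not known exactly. Their poses are not given: they have to be found in the camera images.
- module_round: The module to present: aluminium plate 100 mm wide (y), 100 tall (z), 5 thick (x), 0.19 to 0.31 kg, with green board and parts up to 18 mm high on its +x side. Front panel 40 (x) x 114 (y) mm across its top, top face at z = 103 mm, with a round connector, 30 mm across, 18 high, at y = +41 mm. Origin: middle of the plate's lower edge. It starts upright (leaning up to 3 degrees in its slot), +x side within 45 degrees of world +x.
- board_middle (a point): The middle of the module's component side (4 mm out of the plate's middle, 50 mm above its lower edge); axes as the module's.
- handle (a point): The middle of the module's grey handle, 128 mm above the module's origin, axes as the module's: a straight grip bar 10 mm thick (x), 50 mm long (y) and 24 mm tall, from z = 116 to 140 mm of the module, on two feet 8 mm wide at y = +-21 mm; 13 mm gap under the bar down to the panel.
- module_flat1: The same aluminium plug-in module as module_round (same plate, panel and handle, same frame and origin), but the connector at the +y end of its panel is a flat rectangular one (37 x 15 mm, 13 mm high). Leave it in its slot.
- module_flat2: The same aluminium plug-in module as module_round (same plate, panel and handle, same frame and origin), but the connector at the +y end of its panel is a flat rectangular one (37 x 15 mm, 13 mm high). Leave it in its slot.
- turntable: Aluminium disc, 300 mm across, 12 mm thick, that spins freely without limit on a fixed foot (a light push turns it), with a black slotted rack (200 mm along x, 116 along y) fixed on it. Origin: centre of the disc's underside, on the turning axis, 16 mm above the bench; z up. Modules stand across it in slots at x = -75, -25 and +25 mm in any order, +x sides to its +x; a slot at +75 mm is empty.
- rack_floor (a point): Centre of the rack's floor, on the turning axis, where the modules stand (20 mm above the turntable's origin). Each slot holds a module's two side edges in grooves 9 mm wide (the plate is 5 mm) that reach 60 mm up from this floor: a module must rise 60 mm straight up to come free. The rack's side walls end there too.
- lens: The magnifier's round head, fixed: a white ring 208 mm across and 34 mm thick with a clear lens of 132 mm and a light ring on its underside. Origin: centre of its underside, 375 mm above the bench. z: the line of sight from the work out through the lens to the viewer (leans 54 degrees from vertical, away from the robot); x: down the slope of the lens, away from the robot; y: level.
- magnifier: The magnifier's stand, fixed: origin on the bench straight under the lens centre; a white base 170 x 190 x 26 mm centred at x = 0, y = -270 mm, a post to z = 370 mm there, and an arm from its top to the head's -y side.
- housing: Bystander: U-shaped machined aluminium housing 60 x 105 x 77 mm; origin at the centre of its underside.
- spool: Bystander: solder spool standing upright, 62 mm across, 50 mm high; origin at the centre of its underside.
- tray: Bystander: divided aluminium tray 120 x 160 x 30 mm; origin at the centre of its underside.
- dispenser: Bystander: white bottle, 60 mm across, 150 mm high; origin at the centre of its underside.
- driver: Bystander: screwdriver lying on the bench, 180 mm long; origin under its middle.
- spanner: Bystander: open-ended spanner lying on the bench, 160 mm long; origin under its middle.

How it is judged:
On the way:
1. the round-connector module is drawn up out of its slot, held by its handle (z of module_round in the frame of turntable above 0.082 m and contact force between module_round and turntable below 0.1 N and contact force between the fingers and module_round above 2 N and z of the grasp point in the frame of module_round between 0.106 and 0.165 m and y of the grasp point in the frame of module_round between -0.04 and 0.04 m), for 0.2 s.
At the end, for the whole second after the job is handed in: Gripped by its handle, carried by nothing else, at rest and raised; component side facing into the lens within 12.5 degrees, board middle within 30 mm of the lens axis (both ways) and 140 to 260 mm from the lens; the other two modules in their slots (contact force between the fingers and module_round above 2 N and z of the grasp point in the frame of module_round between 0.106 and 0.165 m and y of the grasp point in the frame of module_round between -0.04 and 0.04 m and angle between the x axis of module_round and the z axis of lens, either way round below 0.22 rad and angle between module_round's own x axis and vertical below 1.25 rad and x of board_middle in the frame of lens between -0.03 and 0.03 m and y of board_middle in the frame of lens between -0.03 and 0.03 m and z of board_middle in the frame of lens between -0.26 and -0.14 m and height (world z) of module_round above 0.12 m and contact force between module_round and turntable below 0.1 N and contact force between module_round and magnifier below 0.1 N and contact force between module_round and housing below 0.1 N and contact force between module_round and spool below 0.1 N and contact force between module_round and tray below 0.1 N and contact force between module_round and dispenser below 0.1 N and contact force between module_round and driver below 0.1 N and contact force between module_round and spanner below 0.1 N and contact force between module_round and module_flat1 below 0.1 N and contact force between module_round and module_flat2 below 0.1 N and linear speed of module_round below 0.03 m/s and angular speed of module_round below 0.15 rad/s and z of each of module_flat1, module_flat2 in the frame of turntable below 0.035 m and angle between each of module_flat1, module_flat2's own z axis and vertical below 0.25 rad); the arm keeps its last pose, push and grip.
It fails at once if the magnifier is knocked (more than 3 N from the arm, the fingers or the module) (contact force between any of the arm, the fingers, module_round and magnifier above 3 N).
It fails at once if another module is pulled up or tipped in its slot (z of any of module_flat1, module_flat2 in the frame of turntable above 0.045 m or angle between any of module_flat1, module_flat2's own z axis and vertical above 0.35 rad).
It fails at once if another thing on the bench is pushed more than 30 mm (distance of any of housing, spool, tray, dispenser, driver, spanner from where it was at the start of the episode above 0.03 m).
It also fails if it takes over 45 s, if anything falls off the work surface, if the arm or the gripper's body presses on something with over 40 N, if the wrist force passes 120 N, or if a joint passes its speed limit or range.

## Robot

A 6-joint arm with a two-finger parallel gripper is mounted at the origin on the work surface. World frame = base frame: x ahead of the robot, y to its left, z up, the work surface at z = 0. Lengths are in m, angles in rad, forces in N, time in s.
With the tool pointing down it reaches from about 0.35 to 0.775 m from the base axis. Payload 5.5 kg.
Tool frame: the origin (TCP) lies on the centre line of the jaws, within the pads' length; the fingertips stand 11 mm ahead of it and the grasp point (between the pads) lies 8 mm behind it (env.tip_extent is the distance from the TCP to the fingertips, in m); z points along the fingers, y is the line along which they close (so a half turn about z gives the same grasp; the last joint's range is limited). The gripper opens to 85 mm and grips with 20 to 120 N. Pads are 22 mm wide; open, the fingers measure 114 mm over their backs; the gripper's body (76 mm by 85 mm) begins 54 mm behind the grasp point. The pads swing forward as they close: fully open they stand 13 mm farther back than shut.
Start: joints at [1.006, 0.313, 0.046, 1.304, 0, 1.431], TCP at [0.237, 0.524, 0.242] pointing down, gripper open.
Joint ranges: [-2.76, 2.76], [-0.86, 1.69], [-1.03, 1.26], [-2.2, 2.34], [-1.47, 1.5], [-3.14, 3.14]. Speed limits (rad/s): [2.57, 2.57, 3.14, 3.14, 3.14, 3.14].

## Interface

Orientations are given as a unit quaternion [w, x, y, z].
In Python, from workcell import env gives the robot as it stands.
- The arm moves only by the shell command python3 -m jog 'ROWS' [FORCE]. ROWS is JSON, a list of rows, each a list of 5 numbers: the gripper's target within -1 to 1 (shut at 1, half-way at 0, fully open at -1), then the shift along the tool's x, y, z in m, then the turn about the tool's z in degrees. In form: [[fingers, tx, ty, tz, turn], ...]. A call has 1 to 5 rows; each row shifts and turns the commanded pose from where the row before left it, along the tool's axes as they then stand; what a row does not reach is not made up. A row lasts 1/12 s, in which the tool goes at most 41.7 mm and 7.16 degrees, less where a joint would pass 70% of its speed; a pose out of reach is approached as far as the arm can. A call is refused whole if a number of a shift passes 0.0417 or a number of a turn 7.16, either way. A call with a gripper value outside its range is refused whole. The fingers move at their own pace and stop on an object; FORCE is the grip in N (left out, the last holds). Time passes only in rows, so rows that do not move let the fingers close. It gives the time, the measured TCP pose, the force, the opening and the grip force at its end, in the units of the state.
- env.get_state(): the state, without advancing time (a new reading comes with each control period).
- env.read_camera(name): name is "side" or "top"; returns a dict with "img" (400x640x3 uint8, red, green, blue), "fov_y" (degrees; the focal length in pixels is half the picture's height over the tangent of half this angle, whatever the lens; pixels are square), "cx", "cy" (the principal point, pixels), "D" ([k1, k2, p1, p2, k3] as OpenCV has them; the pictures are not rectified), "T" (4x4, takes a point from camera to world coordinates). Camera axes: x right, y up, looking along -z (the intrinsics and any distortion apply to the point x, -y, -z); pixel columns grow to the right and rows downward; lengths in m; the calibration is good to about 2 mm. A picture is of the moment at which its call begins. There is no depth.
- env.hand_in(): hands the job in; it is judged then, once.
The state is a dict: "clock": time; "joint_pos": joint angles; "qvel": joint speeds; "tau": joint torques, N m; "tcp_pos": TCP position; "orientation": TCP orientation; "wrist_force": force on the tool from outside, world axes, zero at the start; "ft_torque": the same for the moment, N m; "finger_gap": finger opening in m; "grip_force": force on a finger pad.
Only numpy, scipy, OpenCV 4.12 (cv2) and the standard library are available. Lean on these libraries where they do the work, as an engineer would, in place of code of your own. Each camera call takes 0.05 s, during which the arm holds its last target. There are 200 camera calls.

## Working session

There is one attempt and no reset: what is moved stays moved. The work goes in short steps, Python scripts to look and compute and a shell command to move; the robot and the scene stay as the last step left them, time stands still between calls to the robot, and variables do not carry over. Pictures are saved under pics/ and viewed, at most 10 in all, crops included, and the job is handed in when it is done.

```bash
ls; mkdir -p pics; cat > h.py <<'E'
import numpy as np, cv2, json
from workcell import env
def cam(n):
    c=env.read_camera(n); h,w=c["img"].shape[:2]
    f=h/2/np.tan(np.radians(c["fov_y"])/2)
    c["K"]=np.array([[f,0,c["cx"]],[0,f,c["cy"]],[0,0,1.]]); c["D"]=np.array(c["D"],float); c["T"]=np.array(c["T"]); return c
def ray(c,p):
    u=cv2.undistortPoints(np.array([[p]],float),c["K"],c["D"])[0,0]
    d=c["T"][:3,:3]@np.array([u[0],-u[1],-1]); return c["T"][:3,3],d/np.linalg.norm(d)
def onz(c,p,z):
    o,d=ray(c,p); return o+d*(z-o[2])/d[2]
def tri(c1,p1,c2,p2):
    o1,d1=ray(c1,p1);o2,d2=ray(c2,p2)
    s=np.linalg.lstsq(np.c_[d1,-d2],o2-o1,rcond=None)[0]
    a=o1+s[0]*d1;b=o2+s[1]*d2; return (a+b)/2,np.linalg.norm(a-b)
def proj(c,P):
    q=(np.asarray(P,float).reshape(-1,3)-c["T"][:3,3])@c["T"][:3,:3]*[1,-1,-1]
    return cv2.projectPoints(q,np.zeros(3),np.zeros(3),c["K"],c["D"])[0][:,0]
def save(c,n): cv2.imwrite("pics/"+n,c["img"][:,:,::-1])
E
python3 - <<'E'
from h import *
for n in("top","side"):
    c=cam(n); save(c,n+"0.png"); print(n,c["T"].round(3).tolist(),c["fov_y"],c["D"])
s=env.get_state(); print({k:np.round(v,3).tolist() for k,v in s.items()})
E
```

```text
pics
top [[-0.029, 0.984, -0.178, 0.335], [-1.0, -0.031, -0.006, 0.039], [-0.011, 0.178, 0.984, 1.296], [0.0, 0.0, 0.0, 1.0]] 57.51516679291394 [0.01671308 0.         0.         0.         0.        ]
side [[0.918, 0.253, -0.305, 0.058], [-0.396, 0.61, -0.686, -0.985], [0.012, 0.751, 0.661, 1.216], [0.0, 0.0, 0.0, 1.0]] 43.24050457721762 [-0.14619431  0.          0.          0.          0.        ]
{'clock': 0.1, 'joint_pos': [1.006, 0.314, 0.045, 1.304, -0.0, 1.431], 'qvel': [-0.001, -0.002, 0.002, 0.001, -0.002, -0.0], 'tau': [0.002, -48.173, 29.924, 0.013, -0.0, 0.0], 'tcp_pos': [0.237, 0.524, 0.241], 'orientation': [-0.0, 0.211, 0.978, -0.001], 'wrist_force': [-0.374, -0.481, 0.043], 'ft_torque': [-0.063, 0.007, -0.002], 'grip_force': 0.0, 'finger_gap': 0.086}
```

View pics/top0.png

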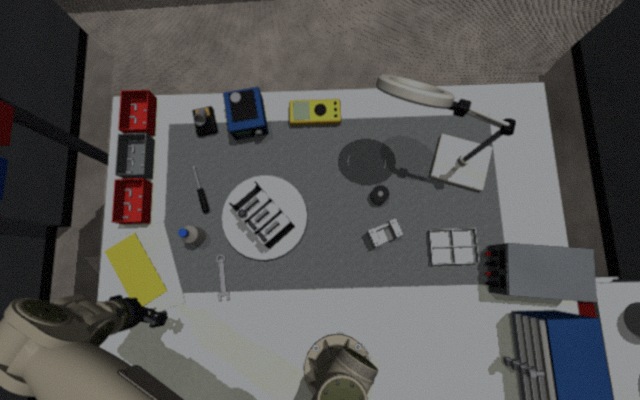

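View pics/side0.png

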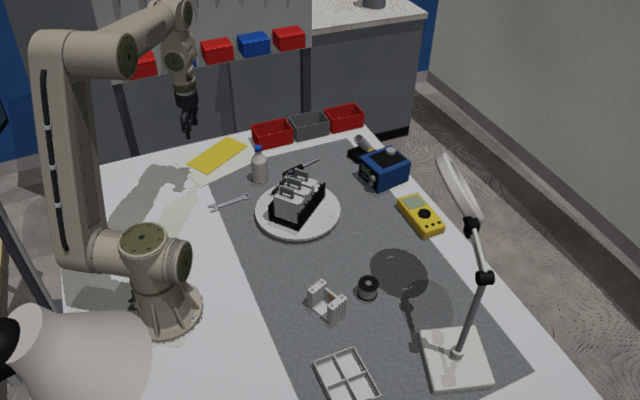

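The top view shows the turntable at about (265,217), the lens ring at (415,92) and the magnifier base at (462,161). The side view shows the rack at (297,200) and the ring at (460,185). I'll crop in to find the round connector.

```bash
python3 - <<'E'
import cv2,numpy as np
a=cv2.imread("pics/top0.png")[165:270,210:320]; b=cv2.imread("pics/side0.png")[155:245,245:350]
a=cv2.resize(a,(400,382),interpolation=cv2.INTER_CUBIC)  # x3.636
b=cv2.resize(b,(400,343),interpolation=cv2.INTER_CUBIC)  # x3.81
b=cv2.copyMakeBorder(b,0,39,0,0,cv2.BORDER_CONSTANT)
cv2.imwrite("pics/crop0.png",np.clip(np.hstack([a,b])*1.0,0,255).astype(np.uint8))
E
```

```text
(no output)
```

View pics/crop0.png

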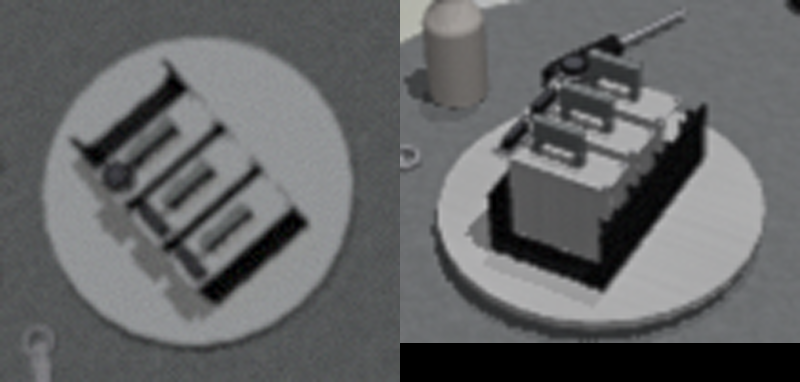

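```bash
python3 - <<'E'
from h import *
t=cam("top"); s=cam("side"); g=cv2.cvtColor(t["img"],cv2.COLOR_RGB2GRAY); gb=cv2.medianBlur(g,3)
def blob(c,gray,seed,lo):
    m=(gray>lo).astype(np.uint8); n,l,st,ce=cv2.connectedComponentsWithStats(m,connectivity=4)
    k=(l==l[seed[1],seed[0]]).astype(np.uint8); return k
print("grey base/disc/mat",gb[160,445],gb[215,232],gb[250,330])
# base
k=blob(t,gb,(445,165),150); print("area",k.sum())
k=cv2.morphologyEx(k,cv2.MORPH_OPEN,np.ones((5,5),np.uint8)); 
cs=max(cv2.findContours(k,cv2.RETR_EXTERNAL,cv2.CHAIN_APPROX_NONE)[0],key=cv2.contourArea)[:,0]
P=np.array([onz(t,p,.026)[:2] for p in cs]); r=cv2.minAreaRect((P*1000).astype(np.float32)); print("base rect",r)
# disc
k=blob(t,gb,(232,222),120); cs=max(cv2.findContours(k,cv2.RETR_EXTERNAL,cv2.CHAIN_APPROX_NONE)[0],key=cv2.contourArea)
P=np.array([onz(t,p,.028)[:2] for p in cv2.convexHull(cs)[:,0]]); print("disc",k.sum(),cv2.fitEllipse((P*1000).astype(np.float32)))
# handles: approx from crop
for q in [(155,145),(190,187),(225,230)]:
    p=(210+(q[0]+.5)/3.636-.5,165+(q[1]+.5)/3.636-.5); print("handle",onz(t,p,.176).round(4))
def im(c,x0,x1,y0,y1,w,h): return cv2.resize(c["img"][y0:y1,x0:x1,::-1],(w,h),interpolation=cv2.INTER_CUBIC)
a=im(t,370,520,65,200,400,360); b=im(s,400,520,140,248,400,360)
h=im(t,235,305,180,250,400,400)
cv2.imwrite("pics/crop1.png",np.vstack([np.hstack([a,b])]))
E
```

```text
grey base/disc/mat 147 140 85
area 256000
base rect ((638.5405883789062, 55.24609375), (2465.21484375, 1446.4014892578125), 88.18327331542969)
disc 3713 ((513.6378173828125, 239.3239288330078), (295.77423095703125, 295.86016845703125), 58.946678161621094)
handle [0.5302 0.2522 0.176 ]
handle [0.4929 0.2222 0.176 ]
handle [0.4552 0.1925 0.176 ]
```

View pics/crop1.png

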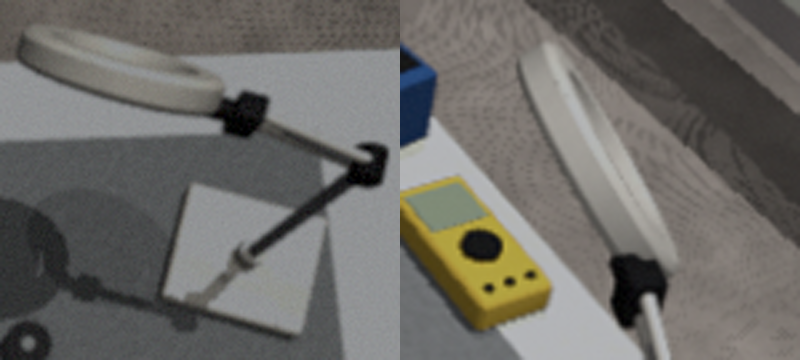

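The left crop shows the base's top corners at about (192,185), (328,222), (297,335), (163,295), and the ring's ends at (20,45) and (225,95). I'll turn these into a pose.

```bash
python3 - <<'E'
from h import *
t=cam("top"); s=cam("side")
f=lambda q:(370+(q[0]+.5)/2.667-.5,65+(q[1]+.5)/2.667-.5)
C=np.array([onz(t,f(q),.026)[:2] for q in [(192,185),(328,222),(297,335),(163,295)]])
print(C.round(3).tolist(),"sides",np.linalg.norm(C-np.roll(C,-1,0),axis=1).round(3))
e1=C[0]-C[1]+C[3]-C[2]; yaw=np.arctan2(e1[1],e1[0])-np.pi/2   # +y dir = left in image
b=C.mean(0); Ly=np.array([-np.sin(yaw),np.cos(yaw)]); o=b+.27*Ly
print("yaw deg",np.degrees(yaw),"base",b,"lens origin",o)
z=np.array([np.sin(np.radians(54))*np.cos(yaw),np.sin(np.radians(54))*np.sin(yaw),np.cos(np.radians(54))])
L=np.array([*o,.375])
y3=np.array([*Ly,0]); x3=np.cross(y3,z)
a=np.linspace(0,2*np.pi,60); R=L+.104*(np.cos(a)[:,None]*x3+np.sin(a)[:,None]*y3); R=np.vstack([R,R+.034*z])
S=[]
for c,n,(x0,x1,y0,y1,w,h) in((t,"t",(370,520,65,200,400,360)),(s,"s",(400,520,140,248,400,360))):
    P=proj(c,R); print(n,"ring bbox pred",P.min(0),P.max(0))
    i=cv2.resize(c["img"][y0:y1,x0:x1,::-1],(w,h),interpolation=cv2.INTER_CUBIC)
    for p in P: cv2.circle(i,(int((p[0]+.5-x0)*w/(x1-x0)),int((p[1]+.5-y0)*h/(y1-y0))),1,(0,0,255),-1)
    S.append(i)
cv2.imwrite("pics/ov.png",np.hstack(S))
print("board target",L-.2*z, "handle",L-.2*z-.004*z+.0845*np.array([-np.cos(np.radians(54))*np.cos(yaw),-np.cos(np.radians(54))*np.sin(yaw),np.sin(np.radians(54))]))
E
```

```text
[[0.795, -0.409], [0.736, -0.586], [0.582, -0.528], [0.642, -0.357]] sides [0.187 0.165 0.182 0.161]
yaw deg -18.830619180654644 base [ 0.68895027 -0.47015292] lens origin [ 0.77609859 -0.21460416]
t ring bbox pred [374.25162129  73.03177074] [455.07316411 109.62335774]
s ring bbox pred [432.13708337 150.47014553] [483.4854848 226.9955314]
board target [ 0.62295541 -0.16237863  0.25744295] handle [ 0.57288307 -0.14530275  0.32345374]
```

View pics/ov.png

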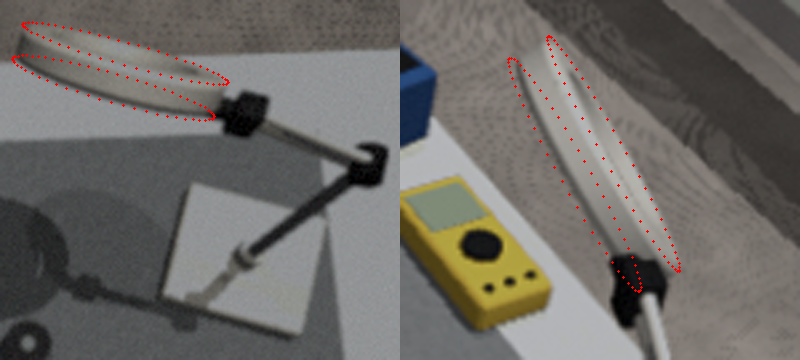

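```bash
python3 -m jog '[[-0.3,0,0,-0.03,-7],[-0.3,0,0,0,-7],[-0.3,0,0,0,-7],[-0.3,0,0,0,-7],[-0.3,0,0,0,-7]]' 30; python3 -m jog '[[-0.3,0,0,0,-7],[-0.3,0,0,0,-7],[-0.3,0,0,0,-7],[-0.3,0,0,0,-7],[-0.3,0,0,0,0]]'
```

```text
clock: 0.72
tcp_pos: [0.237, 0.5239, 0.2724]
orientation: [0.0, -0.096, 0.995, 0.0]
wrist_force: [0.4, 0.4, -0.7]
finger_gap: 0.0555
grip_force: 0.0
clock: 1.13
tcp_pos: [0.237, 0.5239, 0.2722]
orientation: [-0.0, -0.332, 0.943, -0.0]
wrist_force: [-0.9, 0.5, 0.1]
finger_gap: 0.0556
grip_force: 0.0
```

```bash
for i in 1; do python3 -m jog '[[-0.5,-0.006,-0.0395,0,0],[-0.5,-0.006,-0.0395,0,0],[-0.5,-0.006,-0.0395,0,0],[-0.5,-0.006,-0.0395,0,0],[-0.5,-0.006,-0.0395,0,0]]'; python3 -m jog '[[-0.5,-0.006,-0.0395,0,0],[-0.5,-0.006,-0.0395,0,0],[-0.5,-0.006,-0.0395,0,0],[-0.5,-0.006,-0.0395,0,0],[-0.5,-0.006,-0.0395,0,0]]'; python3 -m jog '[[-0.5,0,0,0.03,0],[-0.5,0,0,0,0],[-0.5,0,0,0,0]]'; done
python3 - <<'E'
from h import *
S=[]
for n,(x0,x1,y0,y1) in(("top",(225,305,170,250)),("side",(240,340,130,230))):
    c=cam(n); S.append(cv2.resize(c["img"][y0:y1,x0:x1,::-1],(400,400),interpolation=cv2.INTER_CUBIC))
    print(n,proj(c,env.get_state()["tcp_pos"]))
cv2.imwrite("pics/ab.png",np.hstack(S))
E
```

```text
clock: 1.55
tcp_pos: [0.3847, 0.3872, 0.2724]
orientation: [0.0, -0.33, 0.944, 0.0]
wrist_force: [0.6, 0.1, -0.0]
finger_gap: 0.0641
grip_force: 0.0
clock: 1.97
tcp_pos: [0.5318, 0.2514, 0.2724]
orientation: [0.0, -0.329, 0.944, 0.0]
wrist_force: [1.3, 1.0, 0.2]
finger_gap: 0.064
grip_force: 0.0
clock: 2.22
tcp_pos: [0.5294, 0.2521, 0.2407]
orientation: [-0.002, -0.329, 0.944, 0.0]
wrist_force: [-1.1, 0.5, 1.5]
finger_gap: 0.0638
grip_force: 0.0
top [[247.70539331 200.93858037]]
side [[299.14268982 154.80342667]]
```

View pics/ab.png

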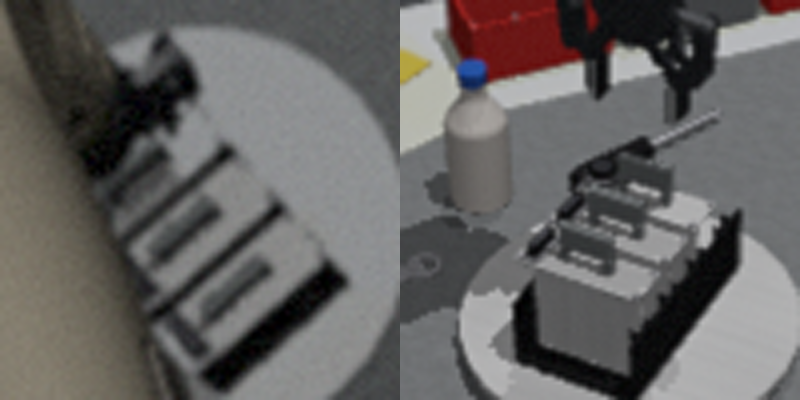

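The top crop shows the hand over the far module, with its handle at about (140,175). In the side crop the round module's bar top runs from (620,155) to (672,178), and the fingertips at (598,98) and (675,118) straddle it.

```bash
python3 - <<'E'
from h import *
t=cam("top"); s=cam("side")
f=lambda q:(240+(q[0]+.5)/4-.5,130+(q[1]+.5)/4-.5)
A=[onz(s,f(q),.176) for q in [(220,155),(272,178),(246,167)]]
print("bar ends",np.round(A,4).tolist(),"len",np.linalg.norm(A[0]-A[1]))
print("tri",tri(t,(252.6,204.9),s,f((246,167))))
x=env.get_state(); print(x["tcp_pos"])
from scipy.spatial.transform import Rotation as R
q=x["orientation"]; M=R.from_quat([q[1],q[2],q[3],q[0]]).as_matrix(); print(M.round(3))
for P in ((.532,.2535),A[2][:2]): print(M.T@np.array([*(np.array(P)-x["tcp_pos"][:2]),0]))
E
```

```text
bar ends [[0.5206, 0.2736, 0.176], [0.5491, 0.2282, 0.176], [0.5347, 0.2501, 0.176]] len 0.05361361292327284
tri (array([0.53176751, 0.2504029 , 0.17607636]), np.float64(0.005786133094671857))
[0.53045928 0.25415884 0.24394602]
[[-0.78  -0.626  0.002]
 [-0.626  0.78   0.001]
 [-0.002 -0.001 -1.   ]]
[-7.89955994e-04 -1.47778274e-03  2.64728594e-06]
[-7.79777134e-04 -5.83413354e-03  5.37086705e-06]
```

```bash
python3 -m jog '[[-0.5,-0.001,-0.003,0.03,0],[-0.5,0,0,0.03,0],[-0.5,0,0,0.007,0],[-0.5,0,0,0,0],[-0.5,0,0,0,0]]'; python3 -m jog '[[-0.5,0,0,0.002,0],[-0.5,0,0,0.002,0],[-0.5,0,0,0,0]]';python3 -m jog '[[-0.5,0,0,0.002,0],[-0.5,0,0,0,0]]';python3 -m jog '[[-0.5,0,0,0.002,0],[-0.5,0,0,0,0]]'
```

```text
clock: 2.83
tcp_pos: [0.5332, 0.252, 0.1765]
orientation: [0.0, -0.331, 0.943, 0.0]
wrist_force: [0.5, -0.1, 0.9]
finger_gap: 0.0644
grip_force: 0.0
clock: 3.08
tcp_pos: [0.5339, 0.2516, 0.1724]
orientation: [0.001, -0.331, 0.944, 0.0]
wrist_force: [0.2, -0.8, -0.8]
finger_gap: 0.0642
grip_force: 0.0
clock: 3.25
tcp_pos: [0.5334, 0.2513, 0.1695]
orientation: [0.0, -0.331, 0.944, 0.0]
wrist_force: [-0.1, -0.5, 0.6]
finger_gap: 0.0645
grip_force: 0.0
clock: 3.42
tcp_pos: [0.5332, 0.2512, 0.167]
orientation: [-0.0, -0.331, 0.944, 0.0]
wrist_force: [-0.3, -0.2, 0.5]
finger_gap: 0.0643
grip_force: 0.0
```

```bash
python3 -m jog '[[-0.5,0,0,0.002,0],[-0.5,0,0,0,0]]';python3 -m jog '[[-0.5,0,0,0.0015,0],[-0.5,0,0,0,0]]';python3 -m jog '[[-0.5,0,0,0.0015,0],[-0.5,0,0,0,0]]'
```

```text
clock: 3.58
tcp_pos: [0.5331, 0.2512, 0.1649]
orientation: [-0.0, -0.331, 0.944, 0.0]
wrist_force: [-0.2, -0.1, -0.1]
finger_gap: 0.0642
grip_force: 0.0
clock: 3.75
tcp_pos: [0.5331, 0.2512, 0.1635]
orientation: [-0.0, -0.331, 0.944, 0.0]
wrist_force: [-0.2, -0.0, -1.1]
finger_gap: 0.0642
grip_force: 0.0
clock: 3.92
tcp_pos: [0.5333, 0.2513, 0.1623]
orientation: [0.0, -0.331, 0.944, 0.0]
wrist_force: [-0.0, -0.5, 0.7]
finger_gap: 0.0643
grip_force: 0.3
```

```bash
python3 -m jog '[[-0.5,0,0,0.0015,0],[-0.5,0,0,0,0]]';python3 -m jog '[[-0.5,0,0,0.0015,0],[-0.5,0,0,0,0]]'
```

```text
clock: 4.08
tcp_pos: [0.534, 0.2515, 0.1621]
orientation: [0.001, -0.331, 0.944, 0.0]
wrist_force: [-0.7, -1.5, 5.2]
finger_gap: 0.064
grip_force: 2.3
clock: 4.25
tcp_pos: [0.535, 0.2517, 0.1619]
orientation: [0.003, -0.331, 0.944, 0.0]
wrist_force: [1.3, -0.5, 10.3]
finger_gap: 0.0642
grip_force: 5.2
```

```bash
python3 -m jog '[[-0.5,0,0,-0.013,0],[-0.5,0,0,0,0],[0.2,0,0,0,0],[0.2,0,0,0,0],[0.2,0,0,0,0]]' 60;python3 -m jog '[[1,0,0,0,0],[1,0,0,0,0],[1,0,0,0,0]]' 60
```

```text
clock: 4.67
tcp_pos: [0.5336, 0.2516, 0.1729]
orientation: [0.001, -0.331, 0.944, 0.0]
wrist_force: [-1.3, 1.4, 7.4]
finger_gap: 0.0476
grip_force: 60.5
clock: 4.92
tcp_pos: [0.5336, 0.2517, 0.1728]
orientation: [0.001, -0.331, 0.944, 0.0]
wrist_force: [-1.9, 1.7, 6.7]
finger_gap: 0.0478
grip_force: 60.5
```

```bash
python3 -m jog '[[1,0,0,-0.01,0],[1,0,0,-0.01,0],[1,0,0,-0.01,0],[1,0,0,-0.01,0],[1,0,0,0,0]]';python3 -m jog '[[1,0,0,-0.015,0],[1,0,0,-0.015,0],[1,0,0,-0.015,0],[1,0,0,0,0],[1,0,0,0,0]]'
python3 - <<'E'
from h import *
S=[]
for n,(x0,x1,y0,y1) in(("top",(215,335,150,270)),("side",(240,360,120,240))):
    c=cam(n); S.append(cv2.resize(c["img"][y0:y1,x0:x1,::-1],(400,400),interpolation=cv2.INTER_CUBIC))
cv2.imwrite("pics/lift.png",np.hstack(S)); print(env.get_state()["wrist_force"],env.get_state()["joint_pos"])
E
```

```text
clock: 5.33
tcp_pos: [0.5344, 0.2516, 0.2149]
orientation: [0.002, -0.331, 0.944, -0.0]
wrist_force: [1.2, 0.3, -2.3]
finger_gap: 0.0472
grip_force: 62.1
clock: 5.75
tcp_pos: [0.5339, 0.2514, 0.2578]
orientation: [0.001, -0.331, 0.944, -0.0]
wrist_force: [-0.3, -1.0, -3.0]
finger_gap: 0.0481
grip_force: 62.4
[-1.03562864  0.18325892 -2.7594729 ] [ 3.04098407e-01  3.39217102e-01  1.16479330e-01  1.34938458e+00
  7.45633914e-05 -3.70606131e-01]
```

View pics/lift.png

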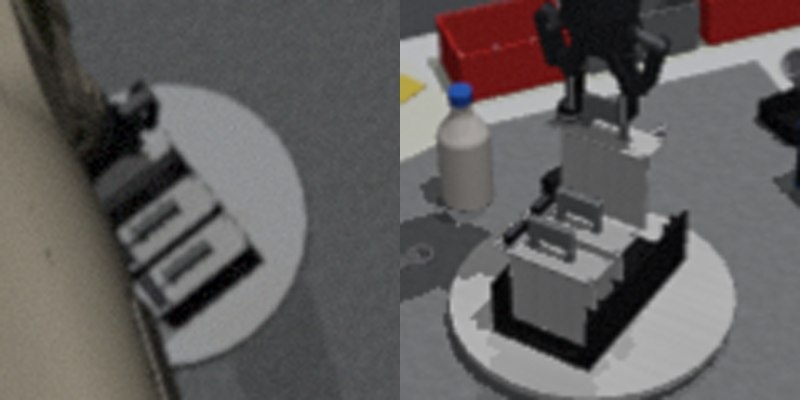

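The module is out: it hangs upright at the upper right of the side crop, and its two neighbours are still seated. Next I'll raise it and turn it to the lens heading. Then I'll tilt it in the grip by dragging its lower edge on free bench.

```bash
python3 -m jog '[[1,0,0,-0.025,0],[1,0,0,-0.025,0],[1,0,0,-0.025,0],[1,0,0,-0.015,7],[1,0,0,0,7]]' 80;python3 -m jog '[[1,0,0,0,7],[1,0,0,0,7],[1,0,0,0,7],[1,0,0,0,7],[1,0,0,0,7]]';python3 -m jog '[[1,0,0,0,7],[1,0,0,0,1.5],[1,0,0,0,0]]'
python3 - <<'E'
from h import *
t=cam("top")
for p in [(367,230),(367,247),(372,222),(400,220),(371,195)]: print(p,onz(t,p,.0).round(3),onz(t,p,.077).round(3))
print(env.get_state()["joint_pos"])
E
```

```text
clock: 6.27
tcp_pos: [0.5341, 0.2515, 0.35]
orientation: [0.002, -0.211, 0.978, 0.0]
wrist_force: [-0.2, 0.1, -2.4]
finger_gap: 0.0468
grip_force: 83.0
clock: 6.68
tcp_pos: [0.5329, 0.2511, 0.3457]
orientation: [-0.001, 0.093, 0.996, -0.0]
wrist_force: [-0.6, 0.3, -2.4]
finger_gap: 0.0467
grip_force: 82.9
clock: 6.93
tcp_pos: [0.5329, 0.2511, 0.3458]
orientation: [-0.001, 0.164, 0.986, -0.001]
wrist_force: [-0.6, 0.4, -2.5]
finger_gap: 0.0468
grip_force: 82.9
(367, 230) [ 0.456 -0.123  0.   ] [ 0.449 -0.113  0.077]
(367, 247) [ 0.396 -0.12   0.   ] [ 0.393 -0.11   0.077]
(372, 222) [ 0.484 -0.142  0.   ] [ 0.475 -0.132  0.077]
(400, 220) [ 0.489 -0.242  0.   ] [ 0.479 -0.226  0.077]
(371, 195) [ 0.582 -0.144  0.   ] [ 0.568 -0.133  0.077]
[3.04081898e-01 3.44175116e-01 3.41240781e-01 1.56996952e+00
 9.21508152e-05 6.31997040e-01]
```

```bash
python3 -m jog '[[1,-0.002,-0.037,0,0],[1,-0.002,-0.037,0,0],[1,-0.002,-0.037,0,0],[1,-0.002,-0.037,0,0],[1,-0.002,-0.037,0,0]]';python3 -m jog '[[1,-0.002,-0.037,0,0],[1,0,-0.037,0,0],[1,0,0,0.04,0],[1,0,0,0.04,0],[1,0,0,0.04,0]]';python3 -m jog '[[1,0,0,0.04,0],[1,0,0,0.035,0],[1,0,0,0,0],[1,0,0,0,0]]'; python3 -m jog '[[1,0,0,0.003,0],[1,0,0,0.003,0],[1,0,0,0.003,0],[1,0,0,0,0]]'
```

```text
clock: 7.4
tcp_pos: [0.482, 0.0717, 0.3466]
orientation: [-0.0, 0.163, 0.987, -0.0]
wrist_force: [0.6, -0.6, -2.2]
finger_gap: 0.0469
grip_force: 83.4
clock: 7.82
tcp_pos: [0.4609, 0.0011, 0.2263]
orientation: [0.001, 0.164, 0.986, 0.0]
wrist_force: [0.2, -0.6, -2.8]
finger_gap: 0.0469
grip_force: 83.5
clock: 8.15
tcp_pos: [0.4589, 0.0026, 0.1509]
orientation: [-0.003, 0.163, 0.987, 0.0]
wrist_force: [0.2, -0.8, -1.3]
finger_gap: 0.0468
grip_force: 83.6
clock: 8.48
tcp_pos: [0.462, 0.0021, 0.1444]
orientation: [0.001, 0.164, 0.987, 0.0]
wrist_force: [-0.6, 0.5, -2.7]
finger_gap: 0.0468
grip_force: 83.4
```

```bash
python3 -m jog '[[1,0,0,0.003,0],[1,0,0,0.002,0],[1,0,0,0,0],[1,0,0,0,0]]'; python3 -m jog '[[1,0,0,0.002,0],[1,0,0,0,0]]'; python3 -m jog '[[1,0,0,0.002,0],[1,0,0,0,0]]' 40
```

```text
clock: 8.82
tcp_pos: [0.4609, 0.0023, 0.1382]
orientation: [-0.0, 0.164, 0.987, 0.0]
wrist_force: [0.0, -0.1, -2.2]
finger_gap: 0.0473
grip_force: 83.5
clock: 8.98
tcp_pos: [0.4622, 0.0021, 0.1371]
orientation: [0.001, 0.164, 0.987, 0.0]
wrist_force: [0.5, 0.6, 2.4]
finger_gap: 0.0468
grip_force: 84.0
clock: 9.15
tcp_pos: [0.464, 0.0017, 0.1368]
orientation: [0.004, 0.164, 0.987, -0.0]
wrist_force: [1.3, 1.1, 12.5]
finger_gap: 0.0471
grip_force: 84.9
```

```bash
python3 -m jog '[[1,0.006,0,0,0],[1,0.006,0,0,0],[1,0.006,0,0,0],[1,0.006,0,0.001,0],[1,0,0,0,0]]' 30; python3 -m jog '[[1,0.007,0,0.0015,0],[1,0.007,0,0.0015,0],[1,0.007,0,0.0015,0],[1,0,0,0,0]]'
python3 - <<'E'
from h import *
S=[]
for n,(x0,x1,y0,y1) in(("top",(275,395,160,280)),("side",(240,400,160,320))):
    c=cam(n); S.append(cv2.resize(c["img"][y0:y1,x0:x1,::-1],(400,400),interpolation=cv2.INTER_CUBIC))
cv2.imwrite("pics/tilt.png",np.hstack(S))
E
```

```text
clock: 9.57
tcp_pos: [0.4413, 0.0097, 0.1362]
orientation: [0.004, 0.163, 0.987, -0.0]
wrist_force: [2.4, 0.6, 11.1]
finger_gap: 0.0468
grip_force: 84.9
clock: 9.9
tcp_pos: [0.4206, 0.0171, 0.1312]
orientation: [0.003, 0.163, 0.987, 0.001]
wrist_force: [0.7, 1.8, 11.0]
finger_gap: 0.0469
grip_force: 83.8
```

View pics/tilt.png

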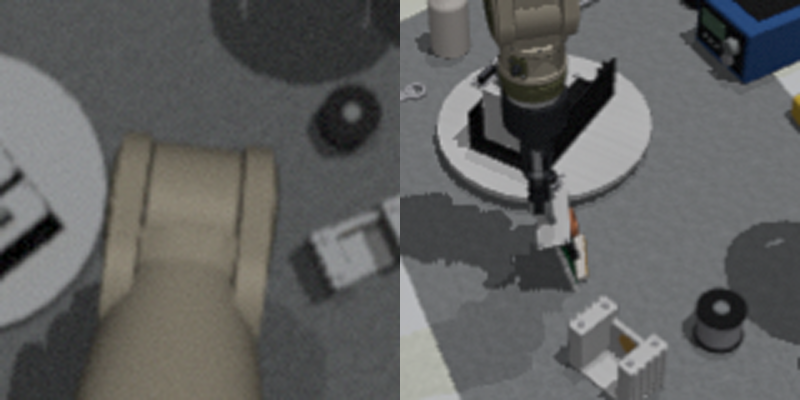

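It's working: the side crop shows the module leaning about 18°, with its lower edge on the mat at about (578,285) and the component side facing away from the robot. I'll continue to about 38°.

```bash
python3 -m jog '[[1,0.0065,0,0.0025,0],[1,0.0065,0,0.003,0],[1,0.0065,0,0.0035,0],[1,0,0,0,0]]'; python3 -m jog '[[1,0.0065,0,0.0035,0],[1,0.0065,0,0.004,0],[1,0.0065,0,0.0045,0],[1,0,0,0,0],[1,0,0,0,0]]' 120
```

```text
clock: 10.33
tcp_pos: [0.4005, 0.0238, 0.1222]
orientation: [0.002, 0.163, 0.987, 0.001]
wrist_force: [-5.8, 4.3, 20.7]
finger_gap: 0.0469
grip_force: 80.9
clock: 10.75
tcp_pos: [0.3812, 0.0308, 0.1097]
orientation: [0.001, 0.163, 0.987, 0.002]
wrist_force: [-10.1, 4.7, 23.2]
finger_gap: 0.0448
grip_force: 119.4
```

```bash
python3 -m jog '[[1,0,0,-0.005,0],[1,0,0,-0.01,0],[1,0,0,-0.02,0],[1,0,0,-0.025,0],[1,0,0,-0.025,0]]'; python3 -m jog '[[1,0,0,-0.03,0],[1,0,0,-0.03,0],[1,0,0,-0.03,0],[1,0,0,-0.03,0],[1,0,0,-0.012,0]]';python3 -m jog '[[1,-0.012,-0.005,0,0],[1,-0.024,-0.01,0,0],[1,-0.024,-0.01,0,0],[1,-0.024,-0.01,0,0],[1,-0.024,-0.01,0,0]]'
python3 -m jog '[[1,-0.024,-0.01,0,0],[1,-0.024,-0.01,0,0],[1,-0.024,-0.01,0,0],[1,-0.02,-0.01,0,0],[1,-0.01,-0.005,0,0]]'
python3 - <<'E'
from h import *
c=cam("side"); a=cv2.resize(c["img"][110:260,280:480,::-1],(800,600),interpolation=cv2.INTER_CUBIC)
cv2.imwrite("pics/f1.png",a); x=env.get_state(); print(x["tcp_pos"],x["wrist_force"],x["orientation"])
E
```

```text
clock: 11.17
tcp_pos: [0.3805, 0.0295, 0.1932]
orientation: [-0.001, 0.164, 0.987, 0.0]
wrist_force: [0.1, -0.2, -2.4]
finger_gap: 0.0455
grip_force: 122.6
clock: 11.58
tcp_pos: [0.3824, 0.0292, 0.3284]
orientation: [0.002, 0.164, 0.987, 0.0]
wrist_force: [0.4, 0.0, -1.9]
finger_gap: 0.0451
grip_force: 122.8
clock: 12.0
tcp_pos: [0.4699, -0.0494, 0.3233]
orientation: [-0.001, 0.164, 0.987, 0.0]
wrist_force: [1.1, -0.6, -3.1]
finger_gap: 0.0451
grip_force: 122.8
clock: 12.42
tcp_pos: [0.5529, -0.1263, 0.3219]
orientation: [-0.001, 0.164, 0.986, -0.0]
wrist_force: [0.9, 0.3, -2.0]
finger_gap: 0.045
grip_force: 122.7
[ 0.55349691 -0.12712309  0.32154854] [ 1.94375614 -1.48807077 -2.34759337] [-1.01966634e-03  1.64798219e-01  9.86326736e-01 -2.77424585e-04]
```

View pics/f1.png

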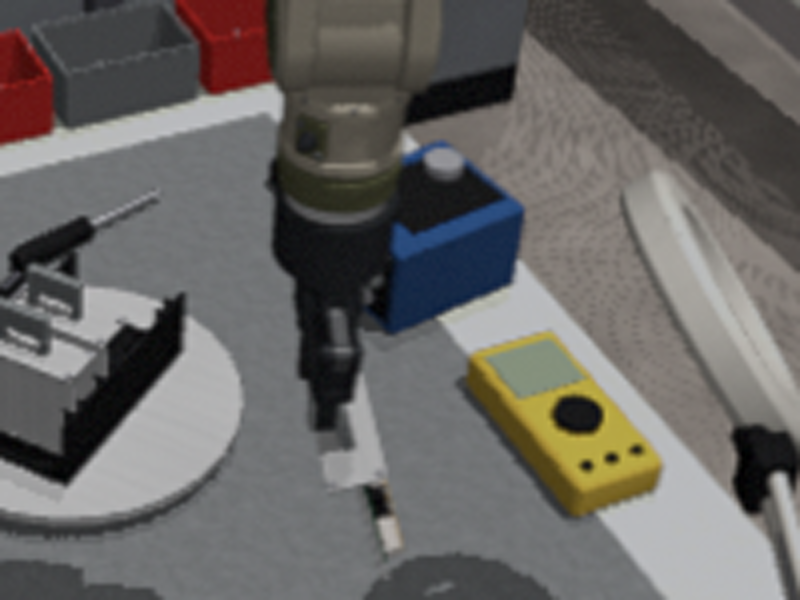

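The side crop shows the module held tilted. Its lower near corner is at about (395,553), and the panel's near end runs from about (327,485) to (383,478). I'll compare these with the projections for different tilt angles.

```bash
cat > m.py <<'E'
from h import *
H=np.array([np.cos(np.radians(-18.8)),np.sin(np.radians(-18.8)),0]); Y=np.array([-H[1],H[0],0]); Z=np.array([0,0,1.])
def mod(tcp,th,p):
    th=np.radians(th); x=np.cos(th)*H+np.sin(th)*Z; z=-np.sin(th)*H+np.cos(th)*Z
    return np.array(tcp)-.0025*Z+p[0]*x+p[1]*Y+(p[2]-.1345)*z
E
python3 - <<'E'
from m import *
c=cam("side"); t=env.get_state()["tcp_pos"]; print(t)
for th in (20,25,30,35,40,45):
    P=[mod(t,th,p) for p in [(-.0025,-.05,0),(.0025,-.05,0),(-.02,-.057,.1),(.02,-.057,.1),(.02,-.057,.103)]]
    print(th,(((proj(c,P)-[280,110]+.5)*4-.5).round().astype(int)).tolist())
L=np.array([.776,-.2146,.375]); s54,c54=np.sin(np.radians(54)),np.cos(np.radians(54)); lz=s54*H+c54*Z
for th in (30,36,40): 
    b=mod(t,th,(.004,0,.05)); d=L-.2*lz-b; print(th,"need tool shift",-d@H,d@Y,-d[2])
E
```

```text
[ 0.55224121 -0.1257389   0.32179935]
20 [[379, 578], [386, 576], [316, 499], [374, 481], [373, 478]]
25 [[395, 573], [402, 571], [321, 499], [378, 478], [376, 475]]
30 [[411, 567], [418, 564], [326, 499], [381, 475], [379, 472]]
35 [[427, 560], [433, 557], [331, 499], [384, 471], [382, 469]]
40 [[441, 553], [447, 549], [337, 498], [386, 468], [384, 465]]
45 [[455, 544], [461, 540], [342, 497], [388, 464], [385, 462]]
30 need tool shift -0.032940474277848145 -0.012010508518021991 -0.009322745287869139
36 need tool shift -0.02575065409677212 -0.012010508518022009 -0.004154393683597213
40 need tool shift -0.02127484510199746 -0.01201050851802196 -0.0003032036728915499
```

```bash
python3 - <<'E'
from m import *
c=np.mean([cam("side")["img"].astype(float) for _ in range(4)],0)
print("cols 350..389")
for v in range(205,254):
    r=""
    for u in range(350,390):
        R,G,B=c[v,u]; m=(R+G+B)/3
        r+= "g" if G>R+10 and G>B+8 else "o" if R>B+18 else "#" if m<55 else "." if m<105 else "+" if m<150 else "W"
    print(v,r)
x=env.get_state(); print(x["clock"],x["tcp_pos"],c[230,385])
E
```

```text
cols 350..389
205 +++++..###########.+++++++++++++++++++++
206 +++++..###########.WW+++++++++++++++++++
207 ++++++.##########.+WW+++++++++++++++++++
208 ++++++.##########.+WW+++++++++++++++++++
209 ++++++..#########.+WW+++++++++++++++++++
210 ++++++..#######..+WWWW++++++++++++++++++
211 ++++++..######.++WWWWW++++++++++++++++++
212 ++++++..######..+WWWWW++++++++++++++++++
213 ++++++..######..+WWWWW++++++++++++++++++
214 ++++++..######..+WWWWWW+++++++++++++++++
215 ++++++..######...WWWWWW+++++++++++++++++
216 ++++++..######...+WWWWW+++++++++++++++++
217 +++++++..........+WWWWW+++++++++++++++++
218 ++++++++.........+WWWWWW++++++++++++++++
219 ++++++++..........+WWWWW++++++++++++++++
220 ++++++++..........+WWWWW++++++++++++++++
221 +++++++++.........+WWWWW++++++++++++++++
222 +++++++++..+++++++WWWWWWW+++++++++++++++
223 +++++++++++++WWWWWWWWWWWW+++++++++++++++
224 +++++++++++WWWWWWWWWWWWWW+++++++++++++++
225 +++++++++++WWW+WWWWWWWWWW+++++++++++++++
226 +++++++++++WWWW+WWWWWWWWWW++++++++++++++
227 +++++++++++WWWWWWWWWWWWW++++++++++++++++
228 +++++++++++WWWWWWWWWWWW+++++++++++++++++
229 ++
[... 487 characters left out ...]
+
240 +++++++++++++++++++++..+WWWW++++++++++++
241 ++++++++++++++++++++++.+WWWW++++++++++++
242 ++++++++++++++++++++++.++WWW++++++++++++
243 ++++++++++++++++++++++..+WWWo+++++++++++
244 +++++++++++++++++++++...+WWWW+++++++++++
245 +++++++++++++++++++++++..+WWW+++++++++++
246 +++++++++++++++++++++++..+WWW+++++++++++
247 ++++++++++++++++++++++...+++++++++++++++
248 +++++++++++++++++++++++...++++++++++++++
249 ++++++++++++++++++++++++..+++++++.......
250 ++++++++++++++++++++++++..++++..........
251 +++++++++++++++++++++++.+++++...........
252 +++++++++++++++++++++++++++.............
253 +++++++++++++++++++++++++...............
12.7167 [ 0.55050543 -0.12322625  0.32415016] [113.75 116.   116.5 ]
```

```bash
cat > fit.py <<'E'
from m import *
from scipy.optimize import least_squares
def fit(c,t,obs):
    # obs: list of (module point, pixel); unknown tilt, shift along heading and vertical
    F=lambda v:(proj(c,[mod(t,v[0],p)+v[1]*H/1000+v[2]*Z/1000 for p,_ in obs])-[q for _,q in obs]).ravel()
    r=least_squares(F,[20,0,0]); return r.x,r.fun.reshape(-1,2)
E
python3 - <<'E'
from fit import *
c=cam("side"); t=env.get_state()["tcp_pos"]; t=[.553,-.126,.322]
obs=[((-.02,-.057,.1),(361,228.7)),((.02,-.057,.103),(375.3,226)),((.0035,-.05,0),(375.5,250.8)),((.0035,-.05,.08),(371,234))]
print(fit(c,t,obs)); print(fit(c,t,obs[:3]))
E
```

```text
(array([14.00590393,  8.55948785, 13.43123727]), array([[-0.0675039 ,  1.63017288],
       [ 0.54894108,  0.14850767],
       [-0.12943335,  0.59577395],
       [-0.36238234, -2.35269256]]))
(array([14.05552961,  7.93968023, 16.4196586 ]), array([[-0.21560078,  0.82421864],
       [ 0.42071129, -0.67607334],
       [-0.21727803, -0.14761394]]))
```

The fit gives only about 14° of tilt, with the bar slid up into the fingers, so the fingertip probably jammed on the connector. I'll go back to the clear spot and regrip higher. To do that I'll hold the module just above the bench, let it slip down briefly so it hangs upright, and reclose lightly before tilting again.

```bash
python3 -m jog '[[1,0.025,0.018,0,0],[1,0.025,0.018,0,0],[1,0.025,0.018,0,0],[1,0.025,0.018,0,0],[1,0.025,0.018,0,0]]'; python3 -m jog '[[1,0,0,0.04,0],[1,0,0,0.04,0],[1,0,0,0.04,0],[1,0,0,0.04,0],[1,0,0,0.015,0]]'; python3 -m jog '[[1,0,0,0,0],[1,0,0,0,0],[1,0,0,0,0]]'
python3 - <<'E'
from m import *
c=np.mean([cam("side")["img"].astype(float) for _ in range(4)],0); s=cam("side")
x=env.get_state(); t=x["tcp_pos"]; print(x["clock"],t,x["wrist_force"]); print(proj(s,[t,mod(t,0,(0,-.05,0)),mod(t,0,(.02,-.057,.103)),mod(t,0,(-.02,-.057,.1))]).round(1).tolist())
u0,v0=proj(s,[t])[0].astype(int)-[15,2]
print("col0",u0)
for v in range(v0,v0+55):
    print(v,"".join("g" if G>R+10 and G>B+8 else "o" if R>B+18 else "#" if (R+G+B)<165 else "." if R+G+B<300 else "+" if R+G+B<440 else "W" for R,G,B in c[v,u0:u0+45]))
E
```

```text
clock: 13.18
tcp_pos: [0.4603, 0.0034, 0.3251]
orientation: [0.0, 0.163, 0.987, 0.0]
wrist_force: [0.0, 0.7, -2.5]
finger_gap: 0.0454
grip_force: 123.0
clock: 13.6
tcp_pos: [0.4579, 0.0032, 0.1453]
orientation: [-0.003, 0.163, 0.987, 0.0]
wrist_force: [-1.5, 0.7, -2.7]
finger_gap: 0.0449
grip_force: 123.1
clock: 13.85
tcp_pos: [0.4631, 0.002, 0.1516]
orientation: [0.002, 0.163, 0.987, 0.0]
wrist_force: [-0.1, -0.0, -1.1]
finger_gap: 0.0451
grip_force: 123.3
14.1 [0.46298466 0.00172986 0.15119654] [-0.30373569 -0.38726488 -2.29991131]
[[309.7, 231.3], [310.8, 274.0], [317.7, 252.8], [304.2, 254.1]]
col0 294
229 ####+WWWWWWW+#########..++WWWWWWWWWW+...+++++
230 .##.+WWWWWWW.#########.++WWWWWWWWW++....+++++
231 W+.+WWWWWWWW+#########.+WWWWWWWW++....+++++++
232 WWWWWWWWWWWW+#########.+WWWWWWW++....++++++++
233 WWWWWWWWWWWW+#########.+WWWWW++......++++++++
234 WWWWWWWWWWWWW.#######.+WWWWWW+..#..++++++++++
235 WWWWWWWWWWWWW.#####...+WWWWWW.#....++++++++++
236 WWWWWWWWWWWWW+.####...+WWWWWW....++++++++++++
237 WWWWWWWWWWWWW+.####....WWWWWW..++++++++++++++
238 +WWWWWWWWWWWW.#####....+WWWWWo.+
[... 1563 characters left out ...]

270 .......#######################..+.+++++++++++
271 ........###########.##########....+++++++++++
272 .....+..##########.###########.....++++++++++
273 .....+..######################..+..++++++++++
274 ..+..+..##..............######.++.+++++++++++
275 .+++.+.........................++++++++++++++
276 ++++..+.+....+........++.......++++++++++++++
277 ..++....+++...............+....++++++++++++++
278 ..++.....++..............+++++.++++++++++++++
279 ..++.......+++.........+++WWW++++++++++++++++
280 ..++.......+++.+......++++WWWWW++++++++++++++
281 ...........+++........+WWWW+WWWW+++++++++++++
282 ......++...........++++WWW++++WWW++++++++++++
283 .+.................++WWWWWWW+WWWW++++++++++++
```

```bash
python3 - <<'E'
from fit import *
c=cam("side"); t=[.463,.0018,.1512]
print(fit(c,t,[((-.02,-.057,.1),(310.5,250.8)),((.02,-.057,.1),(322.5,250)),((0,-.05,0),(325.5,274.5))]))
print(fit(c,t,[((-.02,-.057,.1),(310.5,250.8)),((0,-.05,0),(325.5,274.5))]))
for th in (10,20,30): print(th,proj(c,[mod(t,th,p) for p in[(-.02,-.057,.1),(.02,-.057,.1),(0,-.05,0),(.004,-.05,.09),(.004,-.05,.03)]]).round(1).tolist())
E
```

```text
(array([14.32909376,  9.20501907,  5.62512701]), array([[-0.13040015,  2.59354404],
       [ 1.03356403,  0.45103613],
       [-0.96598457, -3.31573184]]))
(array([12.39647062, 13.59832449,  4.7685124 ]), array([[ 0.92145244,  2.64926865],
       [-0.98360103, -2.91293442]]))
10 [[306.3, 254.7], [319.6, 252.4], [318.3, 273.1], [314.7, 253.8], [318.0, 266.7]]
20 [[308.6, 255.0], [321.3, 251.2], [325.7, 271.5], [317.2, 253.1], [323.7, 265.3]]
30 [[310.9, 255.0], [322.7, 249.8], [332.6, 269.0], [319.4, 252.1], [329.1, 263.2]]
```

```bash
python3 -m jog '[[1,0,0,0.0065,0],[1,0,0,0.0065,0],[1,0,0,0,0],[1,0,0,0,0],[1,0,0,0,0]]'; python3 -m jog '[[-0.22,0,0,0,0],[-0.22,0,0,0,0],[0.1,0,0,0,0],[0.1,0,0,0,0],[0.1,0,0,0,0]]' 20
python3 - <<'E'
from m import *
c=np.mean([cam("side")["img"].astype(float) for _ in range(4)],0); s=cam("side")
x=env.get_state(); t=x["tcp_pos"]; print(x["clock"],t,x["wrist_force"],x["finger_gap"],x["grip_force"]); print(proj(s,[mod(t,0,(0,-.05,0)),mod(t,0,(.02,-.057,.103)),mod(t,0,(-.02,-.057,.1))]).round(1).tolist())
u0,v0=proj(s,[t])[0].astype(int)-[15,2]
print("col0",u0)
for v in range(v0,v0+50):
    print(v,"".join("g" if G>R+10 and G>B+8 else "o" if R>B+18 else "#" if (R+G+B)<165 else "." if R+G+B<300 else "+" if R+G+B<440 else "W" for R,G,B in c[v,u0:u0+40]))
E
```

```text
clock: 14.57
tcp_pos: [0.4617, 0.002, 0.1364]
orientation: [-0.0, 0.164, 0.987, 0.0]
wrist_force: [0.3, 0.4, -2.2]
finger_gap: 0.0449
grip_force: 123.3
clock: 14.98
tcp_pos: [0.4622, 0.0018, 0.1373]
orientation: [0.0, 0.164, 0.987, -0.0]
wrist_force: [-2.4, -0.6, 3.3]
finger_gap: 0.0489
grip_force: 20.5
15.2333 [0.46207195 0.00179066 0.13719345] [-2.06876595 -1.86461766  5.95377757] 0.048667886428640346 20.728205144405365
[[310.5, 277.0], [317.4, 256.0], [303.9, 257.4]]
col0 294
232 WWWWWWWWWWWW+#########.++WWWWWW++....+++
233 WWWWWWWWWWWW.########..++WWWW++......+++
234 WWWWWWWWWWWW.#########.++WW++...#..+++++
235 WWWWWWWWWWWW+#########.+WWW........+++++
236 WWWWWWWWWWWW.########.++WWW.....++++++++
237 WWWWWWWWWWWW.########.+WWWW....+++++++++
238 +WWWWWWWWWWW.########.+WWWW+..++++++++++
239 ++++++++++++.######..++WWWW+++++++++++++
240 ..............#####..+WWWWWW++++++++++++
241 ..............#####..+WWWWWW++++++++++++
242 ############..#####..+WWWWWW++++++++++++
243 #.#..#........#####..+WWWWWWo.++++++++++
244 ......................+WWWWWo.++++++++++
245 ...++...++.++++.......+WWWW
[... 933 characters left out ...]
##########.++.g+WWWo+++++
267 ......###################....g+WWWo+++++
268 ......####################...#.WWWo+++++
269 .......###################.....WWW++++++
270 ........###################.++.W++++++++
271 ...#.....##################.++....++++++
272 ###......#######..#########........+++++
273 ##....+.####################....+.++++++
274 .....++..###################..++++++++++
275 .+++.++...................###.++++++++++
276 ++++..+...............+.......++++++++++
277 ..++....+.+...........+.......++++++++++
278 ..++......++.............+++++++++++++++
279 +.++.......+++.........+++WWW+++++++++++
280 ..+........+++........++++WWWWW+++++++++
281 ............+........++WWWW+WWWW++++++++
```

```bash
python3 - <<'E'
from m import *
s=cam("side"); t=np.array([.4621,.0018,.1372])
for k in (22,28,36):
  for dx in (-11,0,11): print("finger tip y=-%d dx=%d"%(k,dx),proj(s,[t-k/1000*Y+dx/1000*H-.008*Z, t-k/1000*Y+dx/1000*H+.012*Z]).round(1).tolist())
for th in(0,10): print(th,"foot base near face",proj(s,[mod(t,th,(dx,-.025,.103)) for dx in(-.005,.005)]).round(1).tolist(),"panel near end top",proj(s,[mod(t,th,(dx,-.057,.103)) for dx in(-.02,.02)]).round(1).tolist())
c=s["img"]; a=cv2.resize(c[215:290,275:375,::-1],(800,600),interpolation=cv2.INTER_LANCZOS4)
cv2.imwrite("pics/last.png",np.clip(a*1.6,0,255).astype(np.uint8))
E
```

```text
finger tip y=-22 dx=-11 [[306.2, 242.0], [306.1, 237.2]]
finger tip y=-22 dx=0 [[309.9, 241.8], [309.9, 237.1]]
finger tip y=-22 dx=11 [[313.6, 241.6], [313.6, 236.9]]
finger tip y=-28 dx=-11 [[306.3, 243.4], [306.3, 238.7]]
finger tip y=-28 dx=0 [[310.0, 243.2], [310.0, 238.5]]
finger tip y=-28 dx=11 [[313.7, 243.0], [313.7, 238.3]]
finger tip y=-36 dx=-11 [[306.5, 245.4], [306.4, 240.7]]
finger tip y=-36 dx=0 [[310.2, 245.2], [310.2, 240.5]]
finger tip y=-36 dx=11 [[313.9, 245.0], [313.9, 240.3]]
0 foot base near face [[308.3, 248.6], [311.6, 248.4]] panel near end top [[303.9, 256.7], [317.4, 256.0]]
10 foot base near face [[310.1, 248.6], [313.4, 248.0]] panel near end top [[305.9, 257.3], [319.1, 255.0]]
```

View pics/last.png

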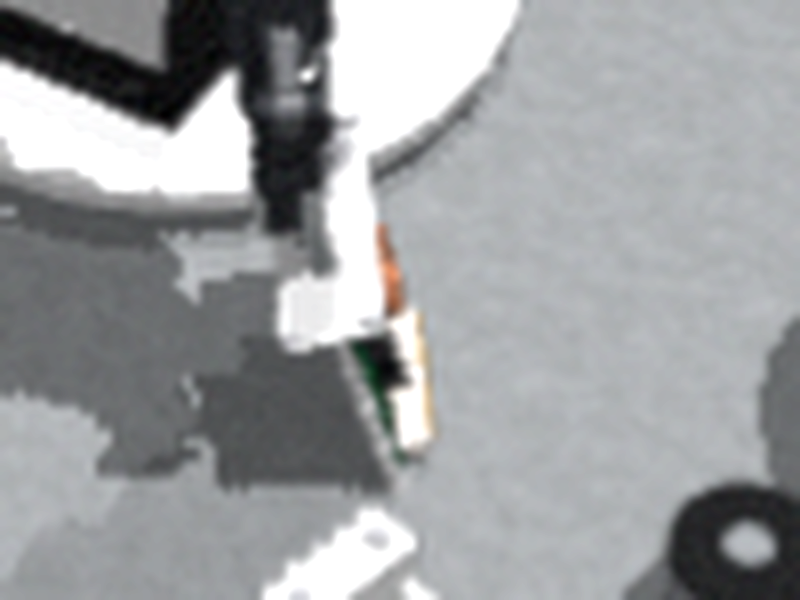

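The enlarged crop shows the plate edge from (343,345) to (395,490), which means a tilt of about 14°. The bar sits about 9 mm ahead of the pad centre, with the fingers at (285,220). I'll repeat the tilt with a very light pinch so the module pivots and doesn't slide.

```bash
python3 -m jog '[[-0.152,0,0,-0.001,0],[-0.152,0,0,0,0]]' 20; python3 -m jog '[[-0.152,0.003,0,0,0],[-0.152,0,0,0,0]]'
cat > look.py <<'E'
from fit import *
import sys
imgs=[cam("side") for _ in range(3)]; s=imgs[0]; c=np.mean([i["img"].astype(float) for i in imgs],0)
x=env.get_state(); t=x["tcp_pos"]; print(x["clock"],np.round(t,4),np.round(x["wrist_force"],1),x["finger_gap"],x["grip_force"])
for th in (0,15,25,35,45): print(th,"panel -x,+x, plate top, bottom",proj(s,[mod(t,th,p) for p in[(-.02,-.057,.1),(.02,-.057,.1),(0,-.05,.1),(0,-.05,0)]]).round(1).tolist())
u0,v0=proj(s,[t])[0].astype(int)-[10,0]
print("col0",u0)
for v in range(v0,v0+int(sys.argv[1])):
    print(v,"".join("g" if G>R+10 and G>B+8 else "o" if R>B+18 else "#" if (R+G+B)<165 else "." if R+G+B<300 else "+" if R+G+B<440 else "W" for R,G,B in c[v,u0:u0+38]))
E
python3 look.py 50
```

```text
clock: 15.45
tcp_pos: [0.4619, 0.0021, 0.1376]
orientation: [-0.0, 0.164, 0.987, 0.0]
wrist_force: [0.0, -0.5, 0.3]
finger_gap: 0.0495
grip_force: 13.7
clock: 15.62
tcp_pos: [0.4583, 0.0033, 0.1373]
orientation: [-0.001, 0.164, 0.987, 0.0]
wrist_force: [-0.4, -0.3, -1.9]
finger_gap: 0.0495
grip_force: 13.5
15.7667 [0.4589 0.0031 0.1375] [-0.1  0.4 -2.7] 0.049674210944202546 13.496982157230377
0 panel -x,+x, plate top, bottom [[302.7, 257.3], [316.2, 256.7], [309.3, 255.3], [309.4, 276.9]]
15 panel -x,+x, plate top, bottom [[306.0, 258.1], [319.0, 255.1], [312.3, 254.8], [320.6, 275.4]]
25 panel -x,+x, plate top, bottom [[308.3, 258.2], [320.5, 253.8], [314.2, 254.3], [327.7, 273.3]]
35 panel -x,+x, plate top, bottom [[310.6, 258.1], [321.7, 252.3], [316.0, 253.5], [334.3, 270.5]]
45 panel -x,+x, plate top, bottom [[312.9, 257.7], [322.6, 250.8], [317.5, 252.5], [340.3, 267.0]]
col0 298
234 WWWWWW+#########..++WWW++...#..+++++++
235 WWWWWWW.########.++WWW+........+++++++
236 WWWWWWW.########.+WWWW......++++++++++
237 WWWWWWW.########.+WWWW.#...+++++++++++
238 WWWWWWW.########.+WWWW...
[... 1248 characters left out ...]
WWWo++++++++
268 ...##################.++#.WWWo++++++++
269 ....#################.++.+WWWo++++++++
270 ...##################.....W+++++++++++
271 ...##########..#######.......+++++++++
272 ...###################........++++++++
273 ...####################.++.+++++++++++
274 .+..##########.########.++++++++++++++
275 .....................##..+++++++++++++
276 ..................+......+++++++++++++
277 ....+++.................++++++++++++++
278 .....+++............++++++++++++++++++
279 .......+++.........+++WWW+++++++++++++
280 .......+++++......++++WWWWW+++++++++++
281 .......++.........+WWWW++WWW++++++++++
282 ..++............+++WWW++++WWW+++++++++
283 ....+..........++WWWWWWW+WWWW+++++++++
```

```bash
python3 -m jog '[[-0.162,0,0,0.0015,0],[-0.162,0.006,0,0.0018,0],[-0.162,0.006,0,0.0021,0],[-0.162,0.006,0,0.0026,0],[-0.162,0,0,0,0]]' 20; python3 -m jog '[[-0.162,0.006,0,0.003,0],[-0.162,0.006,0,0.0033,0],[-0.162,0,0,0,0]]'; python3 look.py 48
```

```text
clock: 16.18
tcp_pos: [0.4403, 0.0091, 0.1295]
orientation: [-0.001, 0.164, 0.987, -0.0]
wrist_force: [-2.2, -0.5, 5.3]
finger_gap: 0.0499
grip_force: 7.3
clock: 16.43
tcp_pos: [0.4292, 0.013, 0.1231]
orientation: [-0.001, 0.164, 0.987, 0.0]
wrist_force: [-3.7, 0.0, 3.8]
finger_gap: 0.0495
grip_force: 7.7
16.5833 [0.4307 0.0125 0.1238] [-3.2 -0.5  7.1] 0.04971090089759252 7.841417267918587
0 panel -x,+x, plate top, bottom [[292.8, 260.9], [306.2, 260.3], [299.4, 258.9], [299.9, 280.3]]
15 panel -x,+x, plate top, bottom [[296.1, 261.7], [309.0, 258.7], [302.4, 258.5], [311.0, 278.7]]
25 panel -x,+x, plate top, bottom [[298.4, 261.8], [310.5, 257.4], [304.3, 257.9], [318.1, 276.7]]
35 panel -x,+x, plate top, bottom [[300.7, 261.7], [311.6, 256.0], [306.0, 257.1], [324.7, 273.9]]
45 panel -x,+x, plate top, bottom [[303.0, 261.3], [312.4, 254.5], [307.5, 256.2], [330.5, 270.5]]
col0 288
238 WWWWWW.########....++WWW+.....#.....++
239 ++++++.########....+WWW+...###....++++
240 .......#########...+WWW+.#.....+++++++
241 ......##########...+WWWW......++++++++
242 ###############..+WWWWWW++++
[... 1159 characters left out ...]
#..++.gg.WWW
270 ##.....#####################..++.g.+++
271 #.......###############..####..++.g...
272 #.......##############...#####.+++.g..
273 #......########################.+++++.
274 ........########################.+++++
275 ........#####..............#####..++++
276 ...................................+++
277 ...+.....+....+++...............++++++
278 ......+.+++....+++...........+++++++++
279 .........+.......+++......++++++WWW+++
280 .......++........++...++++++++++WWWWW+
281 .+...............++..++++++++WWWW+WWWW
282 ............++.......++++++++WWW++++WW
283 .......+......+.......+++++WWWWWWW+WWW
284 .............+++++++++++++WWWWWWWWWWW+
285 +.....+......++++++++++W+WWWWWWWWWWW++
```

The tilt is now about 29° with the bar recentred. I'll go on to about 41° and then clamp hard.

```bash
python3 -m jog '[[-0.162,0.006,0,0.0036,0],[-0.162,0.006,0,0.004,0],[-0.162,0.006,0,0.0042,0],[-0.162,0.005,0,0.0045,0],[-0.162,0,0,0,0]]' 20; python3 -m jog '[[1,0,0,0,0],[1,0,0,0,0],[1,0,0,0,0],[1,0,0,0,0],[1,0,0,0,0]]' 120; python3 -m jog '[[1,0,0,-0.001,0],[1,0,0,-0.003,0],[1,0,0,-0.006,0],[1,0,0,-0.006,0],[1,0,0,0,0]]'; python3 look.py 45
```

```text
clock: 17.0
tcp_pos: [0.4075, 0.0205, 0.1061]
orientation: [-0.001, 0.164, 0.987, 0.0]
wrist_force: [-2.4, -0.5, 1.1]
finger_gap: 0.0497
grip_force: 8.1
clock: 17.42
tcp_pos: [0.409, 0.0201, 0.1073]
orientation: [-0.0, 0.164, 0.987, 0.0]
wrist_force: [-4.6, 1.6, 4.0]
finger_gap: 0.0449
grip_force: 121.7
clock: 17.83
tcp_pos: [0.4101, 0.0198, 0.1245]
orientation: [0.001, 0.164, 0.987, 0.0]
wrist_force: [0.2, 0.8, -1.7]
finger_gap: 0.0443
grip_force: 122.5
17.9833 [0.4092 0.02   0.1233] [ 0.1  0.5 -3.2] 0.04426646423963306 122.52434821799397
0 panel -x,+x, plate top, bottom [[285.2, 261.4], [298.6, 260.7], [291.8, 259.3], [292.7, 280.7]]
15 panel -x,+x, plate top, bottom [[288.5, 262.1], [301.3, 259.2], [294.8, 258.9], [303.8, 279.2]]
25 panel -x,+x, plate top, bottom [[290.8, 262.3], [302.8, 257.9], [296.7, 258.4], [310.8, 277.2]]
35 panel -x,+x, plate top, bottom [[293.1, 262.2], [304.0, 256.5], [298.4, 257.6], [317.3, 274.4]]
45 panel -x,+x, plate top, bottom [[295.4, 261.8], [304.7, 254.9], [299.9, 256.6], [323.2, 270.9]]
col0 280
238 ..+++++#########..+..+++WW+++++++.....
239 ....
[... 1183 characters left out ...]
###..++++.gg
267 ...###########################..++++.g
268 ..###....######################...+++.
269 .###......#######################..+++
270 .##....+..########################..++
271 ##.....++.######################.##..+
272 ##.....++..#####################.###..
273 #.........###########################.
274 ..........#########.##################
275 ..........######..............##.#####
276 ......................................
277 ........+.......++....++..............
278 ........++....+.++.......+..........++
279 +...............++.......++.+....+++++
280 ++..............+........+++++++++++++
281 ++++....................+++++++++++++W
282 +++.+++.............++.++++++++++++++W
```

The tilt holds at about 36°. I'll carry it gently to the lens.

```bash
python3 -m jog '[[1,0,0,-0.008,0],[1,0,0,-0.015,0],[1,0,0,-0.02,0],[1,0,0,-0.025,0],[1,0,0,-0.025,0]]'; python3 -m jog '[[1,0,0,-0.025,0],[1,0,0,-0.025,0],[1,0,0,-0.025,0],[1,0,0,-0.02,0],[1,0,0,-0.0115,0]]'; python3 -m jog '[[1,-0.006,-0.003,0,0],[1,-0.01,-0.005,0,0],[1,-0.015,-0.008,0,0],[1,-0.018,-0.009,0,0],[1,-0.018,-0.009,0,0]]'; python3 -m jog '[[1,-0.018,-0.009,0,0],[1,-0.018,-0.009,0,0],[1,-0.018,-0.009,0,0],[1,-0.018,-0.009,0,0],[1,-0.018,-0.009,0,0]]'; python3 -m jog '[[1,-0.018,-0.009,0,0],[1,-0.014,-0.008,0,0],[1,-0.009,-0.005,0,0],[1,-0.003,-0.002,0,0],[1,0,0,0,0]]';python3 -m jog '[[1,0,0,0,0],[1,0,0,0,0],[1,0,0,0,0]]'; python3 look.py 45
```

```text
clock: 18.4
tcp_pos: [0.4082, 0.0201, 0.2171]
orientation: [-0.001, 0.164, 0.987, 0.0]
wrist_force: [1.2, -0.2, -2.8]
finger_gap: 0.0448
grip_force: 122.7
clock: 18.82
tcp_pos: [0.4095, 0.0199, 0.3256]
orientation: [0.002, 0.164, 0.987, 0.0]
wrist_force: [0.4, 0.3, -2.7]
finger_gap: 0.0444
grip_force: 122.7
clock: 19.23
tcp_pos: [0.4622, -0.0353, 0.3212]
orientation: [-0.001, 0.164, 0.987, -0.0]
wrist_force: [0.2, -0.2, -2.1]
finger_gap: 0.0446
grip_force: 122.7
clock: 19.65
tcp_pos: [0.5329, -0.1077, 0.3203]
orientation: [-0.002, 0.164, 0.986, 0.0]
wrist_force: [0.4, 0.1, -2.1]
finger_gap: 0.0445
grip_force: 122.7
clock: 20.07
tcp_pos: [0.5661, -0.1436, 0.321]
orientation: [-0.001, 0.164, 0.986, 0.0]
wrist_force: [-0.3, 0.8, -2.5]
finger_gap: 0.0449
grip_force: 122.7
clock: 20.32
tcp_pos: [0.5655, -0.1417, 0.3231]
orientation: [0.0, 0.163, 0.987, 0.0]
wrist_force: [0.3, -0.1, -2.2]
finger_gap: 0.0445
grip_force: 122.7
20.4667 [ 0.5657 -0.1418  0.3232] [-0.3  0.  -2. ] 0.044845022774538286 122.72555708885193
0 panel -x,+x, plate top, bottom [[361.1, 235.6], [376.4, 234.8], [368.4, 23
[... 1661 characters left out ...]
+++++.ggg###
238 ++++++++++++++++++++++++++++++++.ggggg
239 +++++++++++++++++++++++++++++++++.gggg
240 ++++++++++++++++++++++++++++++++++.ggg
241 +++++++++++++++++++++++++++++++++++.gg
242 ++++++++++++++++++++++++++++++++++++.g
243 +++++++++++++++++++++++++++++++++++++.
244 ++++++++++++++++++++++++++++++++++++++
245 ++++++++++++++++++++++++++++++++++++++
246 ++++++++++++++++++++++++++++++++++++++
247 ++++++++++++++++++++++++++++++++++++++
248 +++++++++++++++++++++++++++++++++++...
249 +++++++++++++++++++++++++++...........
250 ++++++++++++++++++++++++..............
251 +++++++++++++++++++++++...............
252 +++++++++++++++++++++.................
253 +++++++++++++++++++...................
```

```bash
python3 - <<'E'
from fit import *
s=cam("side"); t=env.get_state()["tcp_pos"]
print(fit(s,t,[((-.02,-.057,.1),(375,234.3)),((.0035,-.05,.08),(385,235)),((.0035,-.05,.045),(392.5,243))]))
c=s["img"].astype(float)
for v in range(240,258): print(v,"".join("g" if G>R+10 and G>B+8 else "o" if R>B+18 else "#" if (R+G+B)<165 else "." if R+G+B<300 else "+" if R+G+B<440 else "W" for R,G,B in c[v,385:420]))
L=np.array([.776,-.2146,.375]); lz=np.sin(np.radians(54))*H+np.cos(np.radians(54))*Z; lx=np.cross(Y,lz)
for dx,dz in((0,0),(.009,.004),(.012,.008)):
    b=mod(t,37,(.004,0,.05))+dx*H+dz*Z-L; print(dx,dz,"lens frame",[round(float(b@k),4) for k in(lx,Y,lz)])
E
```

```text
(array([30.10817859, 16.86412648,  3.14944813]), array([[ 0.16227113,  1.2314857 ],
       [ 0.98437344, -0.47398559],
       [-1.17295562, -0.80783854]]))
240 +.+++.gggg+WWWoo+++++++++++++++++++
241 ++++++.gggg+WW+oo++++++++++++++++++
242 +++++++.ggg+WWW+o++++++++++++++++++
243 ++++++++.gg+WW+++++++++++++++++++++
244 +++++++++.g.+++++++++++++++++++++++
245 ++++++++++.g.++++++++++++++++++++++
246 +++++++++++.g.+++++++++++++++++++++
247 ++++++++++++.++++++++++++++++++++++
248 ++++++....+++++++++++++++++++++++++
249 ...........+++..+++++++++++++++++++
250 ............++.......++++++++++++++
251 ............++.........++++++++++++
252 ........................+++++++++++
253 ..........................+++++++++
254 .............................++++++
255 ..............................+++++
256 .....+++.......................++++
257 ...+++..........................+++
0 0 lens frame [-0.0024, 0.0011, -0.2065]
0.009 0.004 lens frame [-0.0003, 0.0011, -0.1968]
0.012 0.008 lens frame [-0.0018, 0.0011, -0.192]
```

The lower corner at (398,251) and the board edge slope put the tilt at about 35–38°, against the 36° target. The board middle is about 1 mm off the lens axis and about 0.20 m from the lens, and the module is at rest, so I'm handing in.

```bash
python3 -c "
from workcell import env
s=env.get_state(); print(s['clock'],s['tcp_pos'],s['grip_force']); print(env.hand_in())"
```

```text
20.5167 [ 0.56572666 -0.1419037   0.32316515] 122.726358063519
the job is handed in; nothing more can be done
None
```

I handed the job in with the round-connector module still gripped by its handle, held still about 20 cm from the lens with its component side facing it. By my measurements the board is within about 5° of square (one rough fit read 6° off) and within about 5 mm of the lens axis. The hand-in reply gave no verdict.

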